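# Index the carver's turntable by one slot

## Robot

A 6-joint arm with a two-finger parallel gripper is mounted at the origin on the work surface. World frame = base frame: x ahead of the robot, y to its left, z up, the work surface at z = 0. Lengths are in m, angles in degrees, forces in N, time in s.
With the tool pointing down it reaches from about 0.35 to 0.875 m from the base axis. Payload 4.2 kg.
Tool frame: the origin (TCP) lies at the very end of the fingers, on their centre line; the grasp point (between the pads) lies 19 mm behind it (r.grip_point_offset is the distance from the TCP to the grasp point, in m); z points along the fingers, y is the line along which they close (so a half turn about z gives the same grasp; the last joint's range is limited). The gripper opens to 87 mm and grips with 3 to 60 N. Pads are 19 mm wide; open, the fingers measure 117 mm over their backs; the gripper's body (75 mm by 190 mm) begins 51 mm behind the grasp point.
Start: joints at [-52.85, 22.042, 0.453, 0, -68.411, -14.817], TCP at [0.238, -0.578, 0.223] pointing down, gripper open.
Joint ranges: [-179.83, 179.83], [-69.29, 118.12], [-61.27, 80.66], [-181.25, 117.63], [-171.15, -9.14], [-177.46, 177.46]. Speed limits (degrees/s): [159.86, 159.86, 180, 180, 180, 180].

## Interface

Orientations are given as a 3x3 rotation matrix whose columns are the frame's x, y, z axes.
In Python, from station import r, cams gives the robot as it stands. The module is installed in compiled form; this text tells all that it offers.
- The arm moves only by the shell command python3 -m handwheel 'ROWS'. ROWS is JSON, a list that holds one entry, the list of rows, each a list of 7 numbers: the turn, a rotation vector about the tool's x, y, z in units of 6 degrees (1.0 is 6 degrees), then the shift along the tool's x, y, z in m, then the finger opening in m, from 0 to 0.087. In form: [[[ax, ay, az, x, y, z, jaw], ...]]. A call has 1 to 12 rows; each row shifts and turns the commanded pose from where the row before left it, along the tool's axes as they then stand; what a row does not reach is not made up. A row lasts 1/10 s, in which the tool goes at most 50 mm and 8.59 degrees, less where a joint would pass 70% of its speed; a pose out of reach is approached as far as the arm can. A call with a gripper value outside its range is refused whole. The fingers move at their own pace and stop on an object; the grip force is fixed at half the most. Time passes only in rows, so rows that do not move let the fingers close. It gives the time, the measured TCP pose, the force, the opening and the grip force at its end, in the units of the state.
- r.sense(): the state, without advancing time (a new reading comes with each control period).
- cams.capture(name): name is "scene" or "top"; returns the picture (420x560x3 uint8, red, green, blue); there is no depth.
- cams.get_calibration(name): a dict with "camera_matrix" (3x3 intrinsics, pixels), "rvec" (rotation vector, rad) and "tvec" (3), from world to camera coordinates, as OpenCV has them. Camera axes: x right, y down, z forward; pixel columns grow to the right and rows downward; lengths in m; the calibration is good to about 2 mm. A picture is of the moment at which its call begins. get_calibration takes no time and is no camera call.
- r.finish_job(): hands the job in; it is judged then, once.
The state is a dict: "time_s": time; "joints": joint angles; "joint_velocities": joint speeds; "effort": joint torques, N m; "tcp_pos": TCP position; "ee_rot": TCP orientation; "wrist_force": force on the tool from outside, world axes, zero at the start; "moment": the same for the moment, N m; "gripper_width": opening from 0.0 (shut) to 1.0 (fully open); "gripper_force": force on a finger pad.
Only numpy, scipy, OpenCV 4.12 (cv2) and the standard library are available. Lean on these libraries where they do the work, as an engineer would, in place of code of your own. Each camera call takes 0.05 s, during which the arm holds its last target. There are 200 camera calls.

## Task

Turn the plaster blank to its next side for carving: with a fingertip press down the sprung plunger (the black dished cap on the turntable's arm), swing the turntable anticlockwise (seen from above) to the very next slot of the plate beneath it, and let the plunger spring fully up there so that the table is locked. Do not go past that slot or turn it the other way. Do not touch the blank, which must stay standing in the middle of the table; leave all the other things where they are, pinch and lift nothing, and finish clear of everything.

Things in the scene. Friction and masses are not known exactly. Their poses are not given: they have to be found in the camera images.
- indexer: The fixed grey cast foot with the dark steel index plate of the carver's turntable; bolted down. Origin on the bench under the turning axis; z is the axis, up. The plate (radius 118 mm, 50 to 60 mm above the bench) has six slots, open at the rim, 60 degrees apart, 15 mm wide; the first lies along the indexer's own +x, where the plunger starts, and the next one anticlockwise is 60 degrees from it.
- table_centre (a point): Centre of the turntable's flat top, on the turning axis, 80 mm above the bench. The turntable is an aluminium disc of radius 98 mm with an arm 34 mm wide that reaches out 148 mm from the axis and carries the plunger. Its x axis points along the arm and turns with it.
- turntable (a joint): Angle of the turntable in rad: 0 at the start slot, growing anticlockwise seen from above; the next slot is at 1.047 (60 degrees). About 0.015 rad of play in a slot. It turns easily (under 2 N at the cap) when unlocked, and stays where it is left.
- dish (a point): Middle of the floor of the plunger's black dished cap, 130 mm from the turning axis and 100 mm above the bench while the plunger is up; it moves with plunger and table. The dish is round, 50 mm wide inside and 60 mm outside, its rim 10 mm above this point; a closed fingertip fits into it, can press it down, and can carry it sideways by its rim. The cap is free all round from above.
- plunger (a joint): How far the plunger is pressed down, in m: 0 up (locked in a slot), 0.014 fully in (stop). The spring takes about 3 N to start and about 6 N fully in. A round-topped steel tongue on it, 12 mm wide, sits in the slot of the plate; the table is free once it is 0.0105 or more down. Between slots a released tongue bears up against the plate's underside (0.0105); let go within about 2.5 degrees of a slot it springs up into it and centres the table.
- blank: White plaster blank, a turned drum 96 mm across and 66 mm high, 0.4 to 0.9 kg, standing loose near the middle of the turntable; origin in the middle of its underside. It rides round with the table. Not to be touched.
- jar: Bystander: lidded green glass jar, 68 mm across, 85 mm high; origin in the middle of its underside, on the bench.
- tile: Bystander: white plaster relief tile, 85 x 85 mm, up to 18 mm high, lying on the bench; origin in the middle of its underside.
- wood_block: Bystander: wooden block 100 x 55 x 45 mm high; origin in the middle of its underside.
- brush: Bystander: brush lying on the bench, along its x axis.
- bowl: Bystander: blue plastic bowl, 100 mm across, 45 mm high; origin in the middle of its underside.
- scraper: Bystander: small scraper with wooden handle, about 165 mm long, 12 mm high, lying along its x axis.
- plaster_cup: Bystander: white plastic cup, 62 mm across, 70 mm high; origin in the middle of its underside.

How it is judged:
By the outcome, as a careful person would: the job done as asked, in the order asked, and still so for the second after the job is handed in, with the robot touching nothing.
It also fails if it takes over 40 s, if anything falls off the work surface, if the arm or the gripper's body presses on something with over 40 N, if the wrist force passes 120 N, or if a joint passes its speed limit or range.

## Working session

There is one attempt and no reset: what is moved stays moved. The work goes in short steps, Python scripts to look and compute and a shell command to move; the robot and the scene stay as the last step left them, time stands still between calls to the robot, and variables do not carry over. Pictures are saved under pics/ and viewed, at most 10 in all, crops included, and the job is handed in when it is done.

```bash
mkdir -p pics
python3 - <<'E'
from station import r,cams
import cv2,numpy as np
for n in("scene","top"):
    im=cams.capture(n); cv2.imwrite(f"pics/{n}0.png",im[...,::-1])
    c=cams.get_calibration(n); R=cv2.Rodrigues(np.array(c["rvec"],float))[0]
    print(n,np.round(c["camera_matrix"],1).tolist(),(-R.T@np.array(c["tvec"]).ravel()).round(3),R.round(2).tolist())
s=r.sense();print(s["time_s"],np.round(s["tcp_pos"],4),np.round(s["ee_rot"],3).tolist(),s["wrist_force"])
E
```

```text
scene [[408.6, 0.0, 277.3], [0.0, 408.6, 209.9], [0.0, 0.0, 1.0]] [1.579 0.082 0.806] [[-0.12, 0.99, 0.01], [0.58, 0.08, -0.81], [-0.8, -0.09, -0.59]]
top [[519.0, 0.0, 268.9], [0.0, 519.0, 209.2], [0.0, 0.0, 1.0]] [ 0.45  -0.027  1.356] [[0.03, -1.0, 0.02], [-0.99, -0.03, -0.1], [0.1, -0.01, -0.99]]
0.1 [ 0.2373 -0.5776  0.2216] [[-0.925, -0.38, -0.001], [-0.38, 0.925, 0.002], [0.0, 0.002, -1.0]] [-0.02683264 -0.19962142 -0.25750832]
```

View pics/scene0.png

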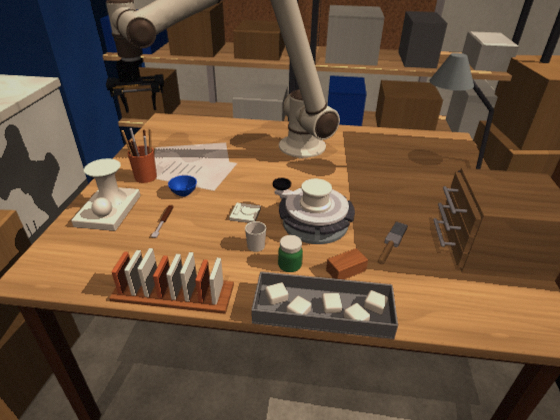

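View pics/top0.png

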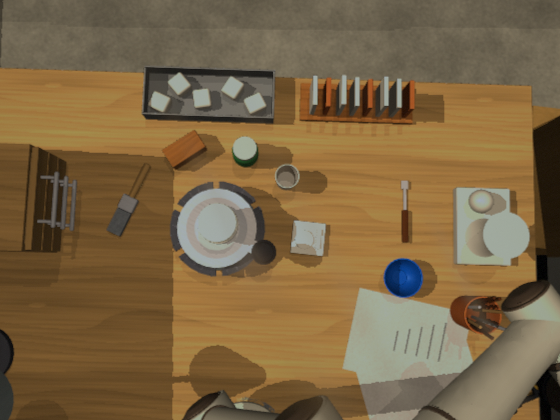

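The scene view shows the turntable in mid-bench. In the top view its centre is near (218,228) and the black cap near (264,252). Anticlockwise swings the cap up the picture, between the tile (309,238) and the cup (287,176).

```bash
cat > h.py <<'E'
import cv2,numpy as np
from station import r,cams
def ray(n,uv,z):
    c=cams.get_calibration(n);K=np.array(c["camera_matrix"],float);R=cv2.Rodrigues(np.array(c["rvec"],float))[0]
    C=-R.T@np.array(c["tvec"],float).ravel();d=R.T@np.linalg.inv(K)@np.array([uv[0],uv[1],1.]);return C+d*(z-C[2])/d[2]
def proj(n,P):
    c=cams.get_calibration(n);return cv2.projectPoints(np.array(P,float).reshape(-1,3),np.array(c["rvec"],float),np.array(c["tvec"],float),np.array(c["camera_matrix"],float),None)[0].reshape(-1,2)
def cap(im,box):
    u0,v0,u1,v1=box;m=(im.max(2)<45).astype(np.uint8);k=np.zeros_like(m);k[v0:v1,u0:u1]=m[v0:v1,u0:u1]
    cs=max(cv2.findContours(cv2.morphologyEx(k,cv2.MORPH_OPEN,np.ones((5,5),np.uint8)),0,1)[0],key=cv2.contourArea)
    return cv2.minEnclosingCircle(cs),cv2.boundingRect(cs)
E
python3 - <<'E'
from h import *
im=cv2.imread("pics/top0.png")[...,::-1]
(c,rad),b=cap(im,(245,232,285,272));print("cap",c,rad,b,ray("top",c,.11))
# plate outline: dark (non wood) ring
hsv=cv2.cvtColor(im[...,::-1].copy(),cv2.COLOR_BGR2HSV)
m=((hsv[...,1]<90)).astype(np.uint8);k=np.zeros_like(m);k[175:283,165:280]=m[175:283,165:280]
cs=max(cv2.findContours(k,0,1)[0],key=cv2.contourArea);h=cv2.convexHull(cs)[:,0]
W=np.array([ray("top",p,.06)[:2] for p in h])
keep=[np.hypot(*(p-np.array(c)))>28 for p in h];W=W[keep]
for _ in range(5):
    A=np.c_[2*W,np.ones(len(W))];s=np.linalg.lstsq(A,(W**2).sum(1),rcond=None)[0];R=np.sqrt(s[2]+s[0]**2+s[1]**2)
    e=np.hypot(*(W-s[:2]).T)-R;W=W[abs(e)<max(.003,1.5*e.std())]
print("plate",s[:2],R,len(W),e.std())
ctr=s[:2];d=ray("top",c,.11)[:2]-ctr;print("r",np.hypot(*d),"ang",np.degrees(np.arctan2(d[1],d[0])))
im2=cv2.imread("pics/scene0.png")[...,::-1]
print("scene cap pred",proj("scene",[*ray("top",c,.11)[:2],.11]),cap(im2,(268,174,296,200)))
cv2.imwrite("pics/crop.png",np.hstack([cv2.resize(cv2.imread("pics/top0.png")[170:290,160:340],None,fx=2.2,fy=2.2,interpolation=2),cv2.resize(cv2.imread("pics/scene0.png")[150:270,210:390],None,fx=2.2,fy=2.2,interpolation=2)]))
E
```

```text
cap (268.5, 247.5) 8.514793395996094 (263, 241, 12, 14) [ 0.48701516 -0.04621628  0.11      ]
plate [0.53330776 0.08290069] 0.11771357003857642 26 0.0005505733828910615
r 0.13716484974382 ang -109.7243963948066
scene cap pred [[276.77023801 183.86055094]] (((281.5, 183.5), 7.905794143676758), (274, 179, 16, 11))
```

View pics/crop.png

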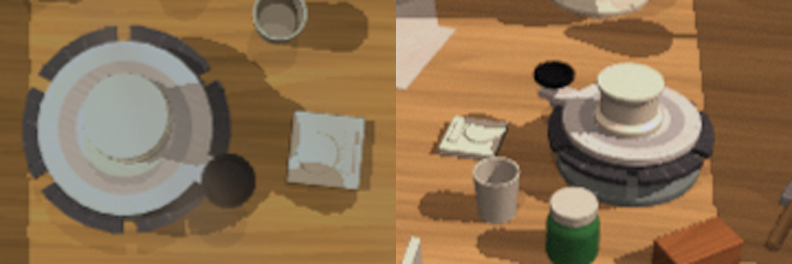

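The crop shows the cap as a dark disc around (263.6,251.8) in the top view, radius about 12 px as expected. Five slots are visible in the plate rim, so I'll use them to fix the angle.

Run:
```python
from h import *
im=cv2.imread("pics/top0.png")
c=np.array([.5333,.0829])
for z,uv in((.11,(263.6,251.8)),):
    p=ray("top",uv,z)[:2];d=p-c;print(p,np.hypot(*d),np.degrees(np.arctan2(*d[::-1])))
a=np.arange(0,360,1.);g=np.radians(a)
val=np.zeros(len(a))
for R in(.106,.11,.114):
    uv=proj("top",np.c_[c[0]+R*np.cos(g),c[1]+R*np.sin(g),np.full(len(g),.06)]).astype(np.float32)
    s=cv2.remap(im,uv[:,:1].copy(),uv[:,1:].copy(),1)[:,0].astype(float);val+=s[:,2]-s[:,0]
w=np.clip(val/3-12,0,None)
for i in range(6):
    print(i,[int(x) for x in val[i*60:(i+1)*60:3]/3])
for k in range(6):  # peaks near -120+... 
    for c0 in range(0,360,5): pass
ph=np.angle(np.sum(np.where((a>260)&(a<300),0,w)*np.exp(6j*g)))/6;print("slot phase",np.degrees(ph)%60)
sc=cv2.imread("pics/scene0.png")
m=(sc.max(2)<40).astype(np.uint8);k=np.zeros_like(m);k[174:200,268:298]=m[174:200,268:298]
print("scene dark",cv2.boundingRect(k))
for ang in(-118,-120,-115): print(ang,proj("scene",[c[0]+.13*np.cos(np.radians(ang)),c[1]+.13*np.sin(np.radians(ang)),.11]),proj("top",[c[0]+.13*np.cos(np.radians(ang)),c[1]+.13*np.sin(np.radians(ang)),.11]))
```

```text
[ 0.47640359 -0.03480064] 0.13073118312352316 -115.79908896041691
0 [46, 87, 85, 17, 15, 15, 14, 12, 11, 9, 8, 7, 7, 6, 6, 5, 5, 6, 5, 5]
1 [40, 95, 94, 15, 4, 5, 5, 3, 4, 4, 3, 3, 4, 4, 4, 3, 4, 4, 4, 3]
2 [22, 95, 98, 18, 3, 3, 3, 4, 4, 4, 4, 5, 4, 4, 5, 4, 4, 4, 5, 5]
3 [21, 89, 85, 21, 9, 8, 10, 10, 11, 12, 13, 15, 17, 17, 16, 16, 17, 17, 17, 17]
4 [17, 15, 14, 12, 11, 9, 7, 6, 6, 5, 5, 5, 4, 4, 5, 4, 4, 4, 3, 4]
5 [30, 70, 67, 10, 4, 4, 4, 4, 5, 5, 4, 4, 5, 6, 5, 6, 6, 7, 8, 11]
slot phase 3.9217077849281403
scene dark (273, 178, 17, 22)
-118 [[281.78268096 181.76144287]] [[262.32780279 253.4970422 ]]
-120 [[282.60503121 181.16284374]] [[261.3568441  255.13457767]]
-115 [[280.61884402 182.69362363]] [[263.67484577 250.9818523 ]]
```

Plate radius (117.7 mm), cap radius (130.7 mm) and slot phase (≈4°) all agree:
- Axis is at (0.533, 0.083).
- Cap angle is −115.9°, at (0.4766, −0.034).
- Target angle is −55.9°, at (0.606, −0.025).

Next I raise the arm, close the fingers and travel over.

```bash
python3 -m handwheel '[[[0,0,0,0,0,-0.04,0],[0,0,0,0,0,-0.04,0],[0,0,0,0,0,-0.04,0],[0,0,0,-0.0306,0.0294,0,0],[0,0,0,-0.0306,0.0294,0,0],[0,0,0,-0.0306,0.0294,0,0],[0,0,0,-0.0306,0.0294,0,0],[0,0,0,-0.0306,0.0294,0,0],[0,0,0,-0.0306,0.0294,0,0],[0,0,0,-0.0306,0.0294,0,0],[0,0,0,-0.0306,0.0294,0,0],[0,0,0,-0.0306,0.0294,0,0]]]'
python3 -m handwheel '[[[0,0,0,-0.0306,0.0294,0,0],[0,0,0,-0.0306,0.0294,0,0],[0,0,0,-0.0306,0.0294,0,0],[0,0,0,-0.0306,0.0294,0,0],[0,0,0,-0.0306,0.0294,0,0],[0,0,-1,0,0,0,0],[0,0,-1,0,0,0,0],[0,0,-1,0,0,0,0],[0,0,-1,0,0,0,0],[0,0,-1,0,0,0,0],[0,0,-1,0,0,0,0],[0,0,-1,0,0,0,0]]]'
python3 -m handwheel '[[[0,0,0,0,0,0,0],[0,0,0,0,0,0,0]]]'; python3 -c "
from h import *
s=r.sense();print(s['ee_rot'],s['joints'])"
```

```text
time_s: 1.3
tcp_pos: [0.3918, -0.2269, 0.3423]
ee_rot: [[-0.925, -0.38, -0.0], [-0.38, 0.925, 0.0], [0.0, 0.0, -1.0]]
wrist_force: [0.7, -1.1, 0.8]
gripper_width: 0.029
gripper_force: 0.0
time_s: 2.5
tcp_pos: [0.4771, -0.0345, 0.3421]
ee_rot: [[-0.429, -0.903, -0.001], [-0.903, 0.429, -0.0], [0.0, 0.001, -1.0]]
wrist_force: [0.1, 0.9, 0.5]
gripper_width: 0.008
gripper_force: 0.0
time_s: 2.7
tcp_pos: [0.4772, -0.0346, 0.3423]
ee_rot: [[-0.435, -0.9, -0.001], [-0.9, 0.435, -0.0], [0.0, 0.001, -1.0]]
wrist_force: [0.2, 0.3, 0.2]
gripper_width: 0.001
gripper_force: 0.0
[[-4.35124912e-01 -9.00369825e-01 -6.99207975e-04]
 [-9.00370037e-01  4.35125035e-01 -2.74106331e-05]
 [ 3.28922602e-04  6.17618861e-04 -9.99999755e-01]] [ 1.53613211e+01  3.67403371e+00 -6.65108982e+00 -9.24674786e-03
 -7.97139231e+01 -4.11529166e+01]
```

```bash
python3 -m handwheel '[[[0,0,0,0,0,0.045,0],[0,0,0,0,0,0.045,0],[0,0,0,0,0,0.045,0],[0,0,0,0,0,0.045,0],[0,0,0,0,0,0.03,0],[0,0,0,0,0,0.012,0],[0,0,0,0,0,0,0]]]'
python3 - <<'E'
from h import *
a=cams.capture("scene")[...,::-1];b=cams.capture("top")[...,::-1]
cv2.imwrite("pics/near.png",np.hstack([cv2.resize(b[190:290,200:320],None,fx=3.3,fy=3.3,interpolation=2),cv2.resize(a[130:230,230:350],None,fx=3.3,fy=3.3,interpolation=2)]))
E
```

```text
time_s: 3.4
tcp_pos: [0.4758, -0.0349, 0.1184]
ee_rot: [[-0.435, -0.901, -0.005], [-0.901, 0.435, -0.001], [0.003, 0.004, -1.0]]
wrist_force: [0.3, -0.1, -0.0]
gripper_width: 0.004
gripper_force: 0.0
```

View pics/near.png

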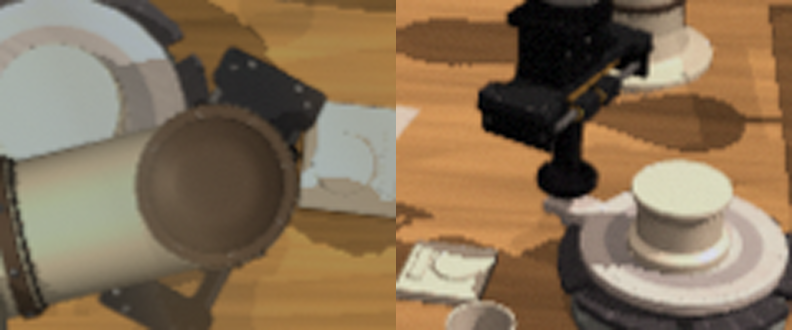

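The scene view shows the closed fingertips right over the middle of the cap, at about (568,180) in the crop. Now I go down just into the dish.

```bash
python3 -m handwheel '[[[0,0,0,0,-0.002,0.004,0],[0,0,0,0,-0.002,0.004,0],[0,0,0,0,0,0.004,0],[0,0,0,0,0,0.003,0],[0,0,0,0,0,0,0]]]'
python3 -m handwheel '[[[0,0,0,0,-0.0015,0,0],[0,0,0,0,0,0,0]]]'
python3 -m handwheel '[[[0,0,0,0,-0.0015,0,0],[0,0,0,0,0,0,0]]]'
```

```text
time_s: 4.0
tcp_pos: [0.4806, -0.0364, 0.1051]
ee_rot: [[-0.433, -0.901, -0.001], [-0.901, 0.433, -0.0], [0.001, 0.001, -1.0]]
wrist_force: [-0.3, 0.5, -0.1]
gripper_width: 0.007
gripper_force: 0.0
time_s: 4.2
tcp_pos: [0.4827, -0.037, 0.1057]
ee_rot: [[-0.433, -0.901, 0.0], [-0.901, 0.433, 0.0], [-0.0, -0.0, -1.0]]
wrist_force: [-0.5, 0.1, 0.0]
gripper_width: 0.007
gripper_force: 0.0
time_s: 4.4
tcp_pos: [0.484, -0.0376, 0.1057]
ee_rot: [[-0.433, -0.901, 0.0], [-0.901, 0.433, 0.0], [-0.0, -0.0, -1.0]]
wrist_force: [-0.5, 0.6, 0.5]
gripper_width: 0.002
gripper_force: 0.0
```

```bash
python3 -m handwheel '[[[0,0,0,0,-0.001,0.002,0],[0,0,0,0,0,0,0]]]' | head -4
python3 -m handwheel '[[[0,0,0,0,-0.0015,0,0],[0,0,0,0,0,0,0]]]' | head -4
python3 -m handwheel '[[[0,0,0,0,-0.0015,0,0],[0,0,0,0,0,0,0]]]' | head -4
```

```text
time_s: 4.6
tcp_pos: [0.4845, -0.0381, 0.1033]
ee_rot: [[-0.433, -0.901, -0.0], [-0.901, 0.433, -0.0], [0.0, 0.0, -1.0]]
wrist_force: [-0.8, -0.1, 0.1]
time_s: 4.8
tcp_pos: [0.4861, -0.0387, 0.1036]
ee_rot: [[-0.433, -0.901, 0.0], [-0.901, 0.433, -0.0], [-0.0, -0.0, -1.0]]
wrist_force: [-0.7, -0.1, 0.1]
time_s: 5.0
tcp_pos: [0.4874, -0.0394, 0.1035]
ee_rot: [[-0.433, -0.901, -0.0], [-0.901, 0.433, -0.0], [0.0, 0.0, -1.0]]
wrist_force: [-1.0, 0.3, 0.1]
```

```bash
python3 -m handwheel '[[[0,0,0,0,-0.0015,0,0],[0,0,0,0,0,0,0]]]' | head -4
python3 -m handwheel '[[[0,0,0,0,-0.0015,0,0],[0,0,0,0,0,0,0]]]' | head -4
```

```text
time_s: 5.2
tcp_pos: [0.4883, -0.04, 0.1034]
ee_rot: [[-0.433, -0.901, -0.001], [-0.901, 0.433, 0.0], [0.0, 0.001, -1.0]]
wrist_force: [-0.6, 1.2, 0.2]
time_s: 5.4
tcp_pos: [0.4886, -0.0403, 0.1033]
ee_rot: [[-0.434, -0.901, -0.003], [-0.901, 0.434, 0.001], [0.001, 0.003, -1.0]]
wrist_force: [-4.2, 4.1, 1.8]
```

Rim contact came at about 13 mm tangential offset and there is no radial error. I back off slightly and press.

```bash
python3 -m handwheel '[[[0,0,0,0,0.0025,0,0],[0,0,0,0,0,0.003,0],[0,0,0,0,0,0.002,0],[0,0,0,0,0,0,0]]]' | head -4
python3 -m handwheel '[[[0,0,0,0,0,0.004,0],[0,0,0,0,0,0.004,0],[0,0,0,0,0,0,0]]]' | head -4
python3 -m handwheel '[[[0,0,0,0,0,0.002,0],[0,0,0,0,0,0,0]]]' | head -4
```

```text
time_s: 5.8
tcp_pos: [0.4881, -0.0396, 0.0986]
ee_rot: [[-0.433, -0.901, 0.001], [-0.901, 0.433, -0.0], [-0.0, -0.001, -1.0]]
wrist_force: [-0.8, 0.7, 2.9]
time_s: 6.1
tcp_pos: [0.4884, -0.0396, 0.0906]
ee_rot: [[-0.433, -0.901, 0.001], [-0.901, 0.433, -0.0], [-0.0, -0.001, -1.0]]
wrist_force: [-1.1, 0.5, 5.2]
time_s: 6.3
tcp_pos: [0.4884, -0.0396, 0.0889]
ee_rot: [[-0.433, -0.902, 0.001], [-0.902, 0.433, -0.0], [-0.0, -0.001, -1.0]]
wrist_force: [0.0, -0.3, 5.7]
```

```bash
python3 -m handwheel '[[[0,0,0,0,0,0.002,0],[0,0,0,0,0,0,0]]]' | head -4
python3 -m handwheel '[[[0,0,0,0,0,0.001,0],[0,0,0,0,0,0,0]]]' | head -4
```

```text
time_s: 6.5
tcp_pos: [0.4885, -0.0397, 0.087]
ee_rot: [[-0.433, -0.902, 0.001], [-0.902, 0.433, -0.0], [-0.0, -0.001, -1.0]]
wrist_force: [-0.6, -0.1, 6.1]
time_s: 6.7
tcp_pos: [0.4887, -0.0398, 0.0864]
ee_rot: [[-0.432, -0.902, 0.002], [-0.902, 0.432, -0.0], [-0.0, -0.002, -1.0]]
wrist_force: [0.3, -1.2, 7.2]
```

The plunger is fully in: it reached the stop at z≈0.0865. I start the swing by rotating with the table, so the rows stay the same in the tool frame.

```bash
cat >> h.py <<'E'
def st():
    s=r.sense();p=s["tcp_pos"];d=np.array(p[:2])-[.5333,.0829];R=np.array(s["ee_rot"])
    print("r",np.hypot(*d).round(4),"ang",np.degrees(np.arctan2(d[1],d[0])).round(2),"z",round(p[2],4),"toolx",np.degrees(np.arctan2(R[1,0],R[0,0])).round(2),"F",np.round(s["wrist_force"],1),"centre in tool",(R.T@[*-d,0]).round(4))
E
python3 -m handwheel '[[[0,0,-0.333,-0.0005,-0.0045,0,0],[0,0,-0.5,-0.0008,-0.0068,0,0],[0,0,-0.5,-0.0008,-0.0068,0,0],[0,0,0,0,0,0,0],[0,0,0,0,0,0,0]]]' | head -1; python3 -c "
from h import *
st()"
```

```text
time_s: 7.2
r 0.1303 ang -101.68 z 0.0864 toolx -107.64 F [-0.8 -1.   5. ] centre in tool [-1.296e-01  1.350e-02  1.000e-04]
```

```bash
python3 -m handwheel '[[[0,0,-0.5,-0.0008,-0.0068,0,0],[0,0,-0.5,-0.0008,-0.0068,0,0],[0,0,-0.5,-0.0008,-0.0068,0,0],[0,0,-0.5,-0.0008,-0.0068,0,0],[0,0,-0.5,-0.0008,-0.0068,0,0],[0,0,-0.5,-0.0008,-0.0068,0,0],[0,0,-0.333,-0.0005,-0.0045,0,0],[0,0,0,0,0,0,0],[0,0,0,0,0,0,0]]]' | head -1
python3 - <<'E'
from h import *
st()
a=cams.capture("scene")[...,::-1];b=cams.capture("top")[...,::-1]
cv2.imwrite("pics/mid.png",np.hstack([cv2.resize(b[170:290,160:320],None,fx=2.4,fy=2.4,interpolation=2),cv2.resize(a[150:270,210:370],None,fx=2.4,fy=2.4,interpolation=2)]))
E
```

```text
time_s: 8.1
r 0.1299 ang -81.58 z 0.0865 toolx -87.64 F [-0.6  3.1  6.9] centre in tool [-1.292e-01  1.370e-02  1.000e-04]
```

View pics/mid.png

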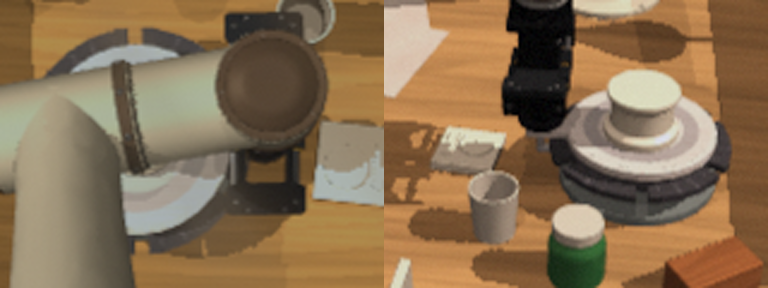

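The scene view shows the arm and cap carried round with the finger in the dish. The blank is upright and clear, and the cup and tile are untouched. I continue.

```bash
python3 -m handwheel '[[[0,0,-0.333,-0.0003,-0.0045,0,0],[0,0,-0.5,-0.0007,-0.0068,0,0],[0,0,-0.5,-0.0007,-0.0068,0,0],[0,0,-0.5,-0.0007,-0.0068,0,0],[0,0,-0.5,-0.0007,-0.0068,0,0],[0,0,-0.5,-0.0007,-0.0068,0,0],[0,0,-0.5,-0.0007,-0.0068,0,0],[0,0,-0.5,-0.0007,-0.0068,0,0],[0,0,-0.333,-0.0005,-0.0045,0,0],[0,0,0,0,0,0,0],[0,0,0,0,0,0,0]]]' | head -1
python3 - <<'E'
from h import *
st()
a=cams.capture("scene")[...,::-1];b=cams.capture("top")[...,::-1]
cv2.imwrite("pics/late.png",np.hstack([cv2.resize(b[170:290,160:320],None,fx=2.4,fy=2.4,interpolation=2),cv2.resize(a[150:270,210:370],None,fx=2.4,fy=2.4,interpolation=2)]))
E
```

```text
time_s: 9.3
r 0.1304 ang -57.08 z 0.0864 toolx -62.64 F [-3.2  4.7  7.7] centre in tool [-1.298e-01  1.260e-02  1.000e-04]
```

View pics/late.png

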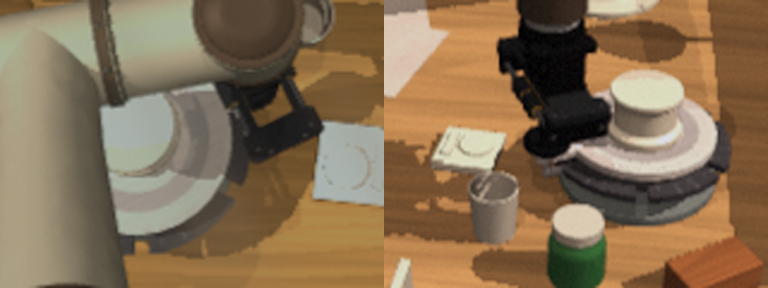

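The cap now shows near (545,143) in the crop and the blank and bystanders are unchanged. The table is about 6° short of the slot, and I also ease 1 mm inward.

```bash
python3 -m handwheel '[[[0,0,-0.333,-0.0010,-0.0045,0,0],[0,0,-0.333,-0.0010,-0.0045,0,0],[0,0,-0.333,-0.0007,-0.0045,0,0],[0,0,0,0,0,0,0],[0,0,0,0,0,0,0]]]' | head -1
python3 - <<'E'
from h import *
st()
a=cams.capture("scene");m=(a.max(2)<30)
for t in(-65,-62,-59,-56,-53):
    P=[.5333+.13*np.cos(np.radians(t)),.0829+.13*np.sin(np.radians(t)),.0965];print(t,proj("scene",P).round(1))
cv2.imwrite("pics/fin.png",cv2.resize(a[180:240,250:330,::-1],None,fx=8,fy=8,interpolation=2))
E
```

```text
time_s: 9.9
r 0.1302 ang -51.1 z 0.0865 toolx -56.64 F [-0.9  2.4  6.6] centre in tool [-1.296e-01  1.260e-02 -1.000e-04]
-65 [[276.2 205.9]]
-62 [[277.  207.2]]
-59 [[277.9 208.4]]
-56 [[278.9 209.6]]
-53 [[280.  210.8]]
```

View pics/fin.png

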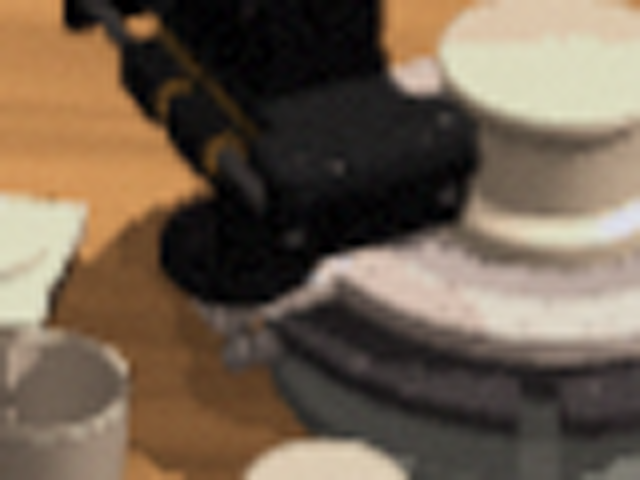

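The cap's left edge is at u≈270 and the cap sits at about the −56° target. I ease up slowly, feeling whether the plunger follows above the 0.0105 level (TCP z≈0.090).

```bash
for i in 1; do :; done
python3 -m handwheel '[[[0,0,0,0,0,-0.003,0],[0,0,0,0,0,0,0]]]' | sed -n '2p;4p'
python3 -m handwheel '[[[0,0,0,0,0,-0.002,0],[0,0,0,0,0,0,0]]]' | sed -n '2p;4p'
python3 -m handwheel '[[[0,0,0,0,0,-0.002,0],[0,0,0,0,0,0,0]]]' | sed -n '2p;4p'
python3 -m handwheel '[[[0,0,0,0,0,-0.002,0],[0,0,0,0,0,0,0]]]' | sed -n '1p;2p;4p'
```

```text
tcp_pos: [0.6149, -0.0186, 0.0894]
wrist_force: [-1.4, 2.2, 5.6]
tcp_pos: [0.6147, -0.0187, 0.0912]
wrist_force: [-1.0, 2.2, 4.6]
tcp_pos: [0.6145, -0.0188, 0.093]
wrist_force: [-1.6, 2.5, 4.3]
time_s: 10.75
tcp_pos: [0.6143, -0.0191, 0.0947]
wrist_force: [-1.3, 1.6, 4.8]
```

It is still pushing at z=0.0947, well above the plate-underside level, so the tongue is in the slot. I let it rise fully and clear out.

```bash
python3 -m handwheel '[[[0,0,0,0,0,-0.002,0],[0,0,0,0,0,-0.002,0],[0,0,0,0,0,0,0]]]' | sed -n '2p;4p'
python3 -m handwheel '[[[0,0,0,0,0,-0.002,0],[0,0,0,0,0,-0.002,0],[0,0,0,0,0,0,0]]]' | sed -n '2p;4p'
python3 -m handwheel '[[[0,0,0,0,0.003,0,0],[0,0,0,0,0,-0.01,0],[0,0,0,0,0,-0.03,0],[0,0,0,0,0,-0.045,0],[0,0,0,0,0,-0.045,0],[0,0,0,0,0,-0.045,0],[0,0,0,0,0,-0.03,0],[0,0,0,0,0,0,0]]]' | sed -n '1p;2p;4p'
```

```text
tcp_pos: [0.6141, -0.0192, 0.0986]
wrist_force: [-1.3, 1.1, 2.3]
tcp_pos: [0.614, -0.0195, 0.1023]
wrist_force: [0.0, -0.7, -0.4]
time_s: 12.15
tcp_pos: [0.6139, -0.0211, 0.3146]
wrist_force: [-0.3, -0.1, -0.8]
```

```bash
python3 -m handwheel '[[[0,0,0,0.019,0.035,0,0],[0,0,0,0.019,0.035,0,0],[0,0,0,0.019,0.035,0,0],[0,0,0,0.019,0.035,0,0],[0,0,0,0.019,0.035,0,0],[0,0,0,0.019,0.035,0,0],[0,0,0,0.019,0.035,0,0],[0,0,0,0.019,0.035,0,0],[0,0,0,0,0,0,0],[0,0,0,0,0,0,0]]]' | sed -n '1p;2p;4p'
python3 - <<'E'
from h import *
a=cams.capture("scene")[...,::-1];b=cams.capture("top")[...,::-1]
for t in(-59,-56,-53): 
    P=[.5333+.13*np.cos(np.radians(t)),.0829+.13*np.sin(np.radians(t)),.11];print(t,proj("top",P).round(1),proj("scene",P).round(1))
cv2.imwrite("pics/end.png",np.hstack([cv2.resize(b[110:290,140:320],None,fx=2.2,fy=2.2,interpolation=2),cv2.resize(a[130:310,210:390],None,fx=2.2,fy=2.2,interpolation=2)]))
E
```

```text
time_s: 13.15
tcp_pos: [0.4604, -0.3022, 0.3071]
wrist_force: [0.4, 0.4, -0.4]
-59 [[262.6 200.3]] [[277.9 204.7]]
-56 [[261.1 197.9]] [[278.9 205.9]]
-53 [[259.6 195.6]] [[280.  207.1]]
```

View pics/end.png

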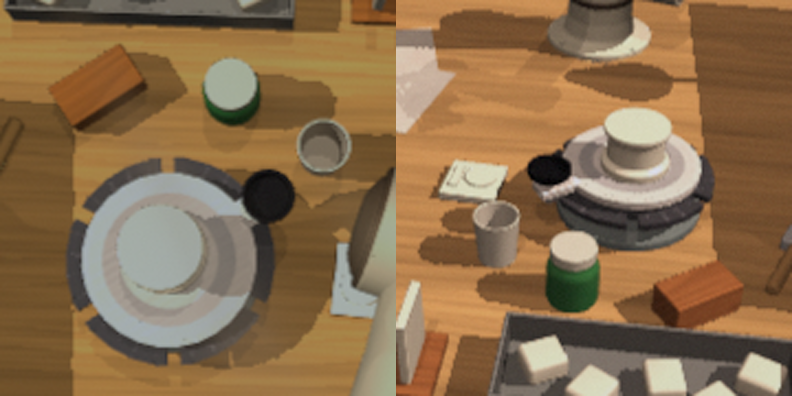

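The cap is up at about (261.8,199.1) in the top view, which fits the −56° slot to within a pixel or so. The plunger pushed up to its full height before contact ended, the blank stands in the middle, and everything else is in place.

```bash
python3 -c "
from station import r
print(r.finish_job())"
```

```text
the job is handed in; nothing more can be done
None
```

I turned the table 60° anticlockwise to the next slot and the plunger sprang fully up there, with the blank and bystanders untouched and the arm clear; I handed the job in at about 13 s, and no verdict came back.

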